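# Clamp a staging slat in the bench screw clamp

### The job

Gently push the loose wooden slat back along the clamp's bed until its whole long edge lies against the blue fence, then turn the crank clockwise until the orange pad meets the slat and snug it firmly by feel, about a quarter turn past first touch, without crushing the soft wood. Let go of everything with the slat held tight against the fence, and do not disturb the other things on the bench.

Things in the scene. Friction and masses are not known exactly. Their poses are not given: they have to be found in the camera images.
- clamp: Blue screw clamp bolted to the bench. Origin: on the bench straight below the upright screw axis; x points from the open front (robot side) to the fence and column at the back, y along the fence, z up. Column at x 34 to 64 mm; overhead arm from it to the screw at z 92 to 118 mm; both 34 mm wide (y). Pad and crank sit below and above the arm's end.
- clamp_bed: Light grey laminated bed the slat lies on, fixed to the clamp, same origin and axes as the clamp: x -95 to +25 mm, y -120 to +120 mm, top 25 mm above the bench.
- fence_face (a point): Middle of the top edge of the blue fence's front face: 25 mm behind the screw axis, 39 mm above the bench (14 mm above the bed). Axes as the clamp's. The fence runs 180 mm to either side (y) and is 8 mm thick.
- screw_top (a point): Point on the screw axis, at the top of the overhead arm, 118 mm above the bench; fixed. The orange rubber-faced pad (36 mm across, does not turn) starts 3 to 15 mm above the slat's top, differing each time. Cranking clockwise seen from above lowers pad, screw and crank 2 mm per radian: first touch after 1.5 to 7.5 rad. From touch: 1 rad to 45 N, 1.6 to 90 N, 2.6 to 145 N. Stays where left.
- crank_handle (a point): Middle of the crank's red upright handle: 20 mm across, 46 mm tall, spins freely on its pin, 50 mm from the screw axis; 177 to 189 mm above the bench at the start. x points out from the axis. Sideways force while turning: about 6.5 N free-running; 8, 10, 12 N at a clamping load of 45, 90 (firm), 145 N; 180 N crushes. At rest it reads less: some 1.5 N after a slow move, 4 N after a quick one.
- slat: Loose pine slat 50 mm wide (x) x 360 mm long (y) x 22 mm thick, 0.15 to 0.31 kg, lying on the bed under the raised pad; origin at the centre of its underside. Its long back edge starts 35 to 50 mm short of the fence (at its middle), skewed up to 9 degrees; against the fence its middle lies below the screw axis.
- pot_black: Black plant pot with seedling, 100 mm across, 85 mm tall, origin under its centre. To be left alone.
- pot_clay: Terracotta pot with seedling, 116 mm across, 90 mm tall, origin under its centre. To be left alone.
- watering_can: Small dark teal watering can, body 144 mm across, 165 mm tall, spout along its x. To be left alone.
- screw_tub: White open tub of screws, 80 mm across, 45 mm tall. To be left alone.
- hammer: Hammer lying on the bench, origin under it. To be left alone.
- offcut: Short pine offcut 50 x 130 x 22 mm lying on the bench. To be left alone.

How it is judged:
By the outcome, as a careful person would: the job done as asked, in the order asked, and still so for the second after the job is handed in, with the robot touching nothing.
It also fails if it takes over 64 s, if anything falls off the work surface, if the arm or the gripper's body presses on something with over 40 N, if the wrist force passes 120 N, or if a joint passes its speed limit or range.

### The arm

A 6-joint arm with a two-finger parallel gripper is mounted at the origin on the work surface. World frame = base frame: x ahead of the robot, y to its left, z up, the work surface at z = 0. Lengths are in m, angles in rad, forces in N, time in s.
With the tool pointing down it reaches from about 0.25 to 0.775 m from the base axis. Payload 4 kg.
Tool frame: the origin (TCP) lies at the very end of the fingers, on their centre line; the grasp point (between the pads) lies 19 mm behind it (robot.pinch_z is the distance from the TCP to the grasp point, in m); z points along the fingers, y is the line along which they close (so a half turn about z gives the same grasp; the last joint's range is limited). The gripper opens to 94 mm and grips with 3 to 60 N. Pads are 16 mm wide; open, the fingers measure 119 mm over their backs; the gripper's body (75 mm by 177 mm) begins 78 mm behind the grasp point.
Start: joints at [1.093, 0.087, 1.371, -0, 1.684, -0.103], TCP at [0.201, 0.512, 0.206] pointing down, gripper open.
Joint ranges: [-3.1, 3.1], [-0.76, 2.03], [0.27, 2.55], [-1.08, 4.22], [0.17, 2.65], [-2.57, 2.57]. Speed limits (rad/s): [2.79, 2.79, 3.14, 3.14, 3.14, 3.14].

### API

Orientations are given as [roll, pitch, yaw] about the fixed x, y, z axes, in that order (R = Rz(yaw) Ry(pitch) Rx(roll)).
In Python, from bench import robot gives the robot as it stands.
- The arm moves only by the tool arm_command, never from a script. Its argument "targets" is one flat list of numbers, 7 for each row, row after row: the turn, a rotation vector about the tool's x, y, z in degrees, then the shift along the tool's x, y, z in mm, then the closure, from -1 (fully open) to 1 (shut). In form: [ax, ay, az, x, y, z, hand, ax, ay, az, x, y, z, hand, ...]. A call has 1 to 20 rows; each row is the pose to reach, as a shift and turn from the pose commanded when the call began, along the tool's axes at that moment; what a row does not reach only later rows make up. A row lasts 1/10 s, in which the tool goes at most 50 mm and 8.59 degrees, less where a joint would pass 70% of its speed; a pose out of reach is approached as far as the arm can. A call with a gripper value outside its range is refused whole. The fingers move at their own pace and stop on an object; the grip force is fixed at half the most. Time passes only in rows, so rows that repeat a pose let the fingers close. It gives the time, the measured TCP pose, the force, the opening and the grip force at its end, in the units of the state.
- robot.get_obs(): the state, without advancing time (a new reading comes with each control period).
- robot.snapshot(name): name is "scene" or "top"; returns a dict with "color" (400x640x3 uint8, red, green, blue), "range_z" (400x640 float32, m along the optical axis (not along the pixel's ray), 0 where there is no reading), "fx", "fy", "cx", "cy" (pixels), "T" (4x4, takes a point from camera to world coordinates). Camera axes: x right, y down, z forward; pixel columns grow to the right and rows downward; lengths in m; the calibration is good to about 2 mm. A picture is of the moment at which its call begins.
- robot.close_job(): hands the job in; it is judged then, once.
The state is a dict: "time": time; "joint_positions": joint angles; "qvel": joint speeds; "joint_torque": joint torques, N m; "tool_pos": TCP position; "ee_rot": TCP orientation; "wrist_force": force on the tool from outside, world axes, zero at the start; "wrist_torque": the same for the moment, N m; "width": finger opening in m; "finger_force": force on a finger pad.
Only numpy, scipy, OpenCV 4.12 (cv2) and the standard library are available. Lean on these libraries where they do the work, as an engineer would, in place of code of your own. Each camera call takes 0.05 s, during which the arm holds its last target. There are 200 camera calls.

## Working session

There is one attempt and no reset: what is moved stays moved. The work goes in short steps, Python scripts to look and compute and a tool call to move; the robot and the scene stay as the last step left them, time stands still between calls to the robot, and variables do not carry over. Pictures are saved under pics/ and viewed, at most 10 in all, crops included, and the job is handed in when it is done.

Besides the shell and the picture viewer there is one more tool, called after ">>>" as a command line: name --argument value ..., lists and objects as JSON in quotes. arm_command: Moves the arm, as the interface text tells. Its arguments: {"type":"object","properties":{"targets":{"type":"array"}},"required":["targets"]}

```bash
mkdir -p pics; ls
python3 - <<'E'
from bench import robot
import cv2,numpy as np
for n in("scene","top"):
    s=robot.snapshot(n); cv2.imwrite(f"pics/{n}0.png",s["color"][:,:,::-1]); np.savez(f"{n}0.npz",**s); print(n,s["fx"],s["cx"],s["cy"],s["T"].round(3).tolist())
o=robot.get_obs(); print({k:np.round(v,3).tolist() for k,v in o.items()})
E
```

```text
pics
scene 411.7326882262967 311.4850376652963 195.28245636670175 [[0.477, 0.711, -0.516, 1.274], [0.879, -0.384, 0.284, -0.487], [0.004, -0.589, -0.808, 1.36], [0.0, 0.0, 0.0, 1.0]]
top 369.48360680692457 322.28476219903257 204.152834344807 [[0.018, -0.997, 0.069, 0.391], [-1.0, -0.018, -0.0, -0.069], [0.002, -0.069, -0.998, 1.515], [0.0, 0.0, 0.0, 1.0]]
{'time': 0.1, 'joint_positions': [1.093, 0.088, 1.372, 0.0, 1.684, -0.103], 'qvel': [0.001, -0.004, -0.004, -0.0, -0.001, -0.0], 'joint_torque': [0.003, -34.125, -30.33, 0.072, 0.03, -0.0], 'tool_pos': [0.201, 0.511, 0.204], 'ee_rot': [-3.14, -0.0, 2.767], 'wrist_force': [0.481, -0.32, 0.914], 'wrist_torque': [-0.003, 0.06, 0.042], 'finger_force': 0.0, 'width': 0.094}
```

View pics/scene0.png

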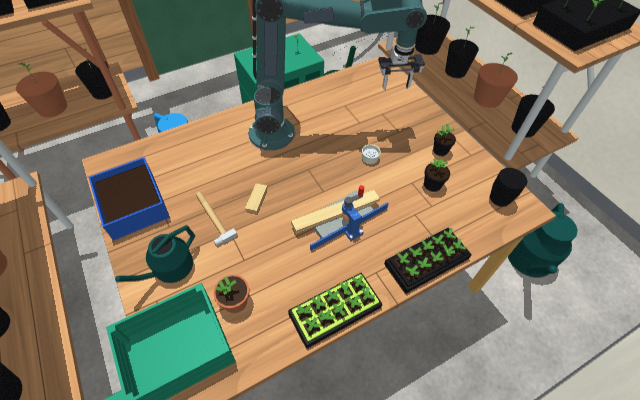

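View pics/top0.png

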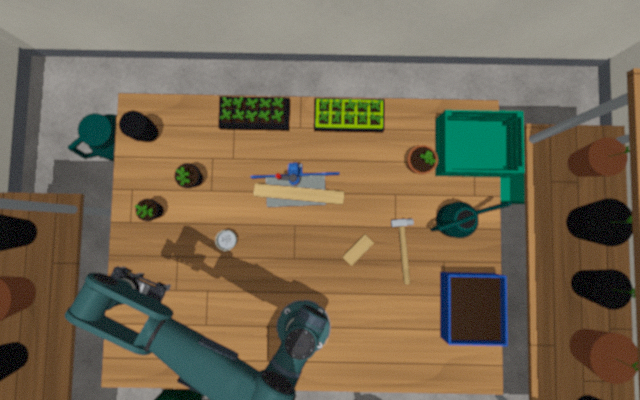

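The top view shows the fence from about (251,176) to (339,173), the slat from (253,190) to (343,198) and the red handle near (278,176). The clamp column is at (293,172) and the tub at (226,240). Next I'll measure these.

```bash
cat > h.py <<'E'
import numpy as np,cv2
from bench import robot
def cloud(s):
    v,u=np.mgrid[0:400,0:640]; z=s["range_z"]
    P=np.stack([(u-s["cx"])/s["fx"]*z,(v-s["cy"])/s["fy"]*z,z],-1)
    W=P@s["T"][:3,:3].T+s["T"][:3,3]; W[z==0]=np.nan
    return W,cv2.cvtColor(s["color"],cv2.COLOR_RGB2HSV).astype(int)
def near(W,c=(0.5,0),r=0.3): return np.hypot(W[...,0]-c[0],W[...,1]-c[1])<r
def line(P):
    vx,vy,x,y=cv2.fitLine(P[:,:2].astype(np.float32),cv2.DIST_HUBER,0,.01,.01).ravel()
    if vy<0: vx,vy=-vx,-vy
    t=(P[:,:2]-[x,y])@[vx,vy]; c=np.array([x,y])+(np.percentile(t,.5)+np.percentile(t,99.5))/2*np.array([vx,vy])
    return c.round(4),round(np.degrees(np.arctan2(-vx,vy)),2),round(np.ptp(t),3)  # centre, yaw, length
def report(s,n):
    W,H=cloud(s); h,sa,va=H[...,0],H[...,1],H[...,2]; X,Y,Z=W[...,0],W[...,1],W[...,2]
    N=near(W,(0.47,0.03),.27)
    blue=N&(h>100)&(h<125)&(sa>120)
    f=blue&(Z>.03)&(Z<.045); red=N&((h<6)|(h>174))&(sa>150)&(Z>.12)
    sl=N&(Z>.042)&(Z<.053)&(h>12)&(h<30)&(sa>50)
    arm=blue&(Z>.108)&(Z<.128)
    for k,m in(("fence",f),("slat",sl)):
        P=W[m]; print(n,k,len(P),line(P) if len(P)>5 else "",P[:,2].mean().round(4))
    for k,m in(("red",red),("armtop",arm)):
        P=W[m]; print(n,k,len(P),np.median(P,0).round(4),P.min(0).round(3),P.max(0).round(3)) if len(P) else print(k,0)
    return W,H
E
python3 - <<'E'
from h import *
for n in("scene","top"):
    s=dict(np.load(n+"0.npz")); W,H=report(s,n)
    for nm,(u,v) in dict(scene=dict(tub=(371,154),pot1=(437,175),handle=(361,191)),top=dict(tub=(226,240),pot1=(187,175),handle=(278,176)))[n].items(): print(nm,W[v,u].round(3),H[v,u])
E
python3 - <<'E'
import cv2
a=cv2.imread('pics/scene0.png')[170:260,280:400]; b=cv2.imread('pics/top0.png')[150:220,240:360]
a=cv2.resize(a,(660,495//1*1),interpolation=3)[:300*2]; b=cv2.resize(b,(660,385),interpolation=3)
import numpy as np
o=np.vstack([a,b]); o=cv2.resize(o,(450,600)); cv2.imwrite('pics/crop0.png',o)
E
```

```text
scene fence 185 (array([0.6158, 0.0423]), np.float32(3.38), np.float64(0.357)) 0.0362
scene slat 667 (array([0.5387, 0.0249]), np.float32(-4.9), np.float64(0.358)) 0.0458
scene red 50 [0.5892 0.0889 0.1895] [0.575 0.082 0.16 ] [0.595 0.1   0.204]
scene armtop 158 [0.6148 0.0399 0.1155] [0.57  0.022 0.109] [0.65  0.061 0.125]
tub [0.346 0.316 0.022] [104  18 185]
pot1 [0.607 0.449 0.083] [ 11 131  41]
handle [0.59  0.089 0.185] [  0 202 124]
top fence 72 (array([0.6096, 0.0443]), np.float32(3.45), np.float64(0.342)) 0.0382
top slat 1027 (array([0.5326, 0.0256]), np.float32(-4.25), np.float64(0.359)) 0.047
top red 20 [0.5799 0.0903 0.2017] [0.572 0.083 0.185] [0.587 0.098 0.207]
top armtop 125 [0.6157 0.0408 0.1179] [0.562 0.024 0.111] [0.644 0.06  0.127]
tub [0.343 0.313 0.03 ] [100   9 166]
pot1 [0.587 0.441 0.135] [ 51 169  83]
handle [0.58  0.091 0.2  ] [  3 254 184]
```

View pics/crop0.png

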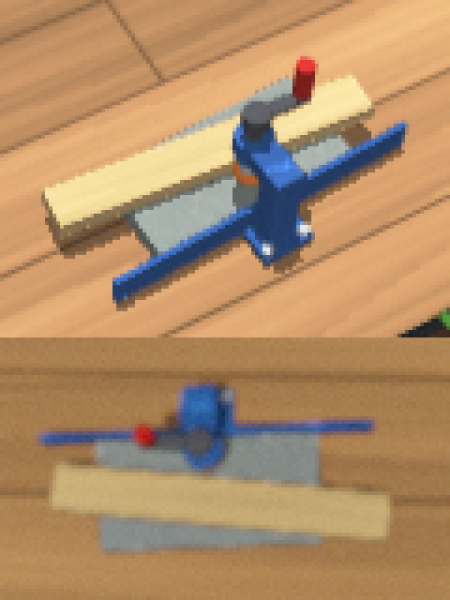

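The clamp is at yaw ≈ 3.4° with the screw at about (0.582, 0.041). The slat sits about 48 mm short of the fence with a relative skew of about 8°, and its −y end lags. I'll push with the open gripper tilted forward, so the body stays clear of the overhead arm.

```bash
cat >> h.py <<'E'
from scipy.spatial.transform import Rotation as R
C=np.array([.582,.041]); YAW=np.radians(3.4)
def clampw(x,y,z):
    c,s=np.cos(YAW),np.sin(YAW); return np.array([C[0]+(c*x-s*y)/1e3,C[1]+(s*x+c*y)/1e3,z/1e3])
def toolR(tilt): return R.from_euler('z',YAW+np.pi)*R.from_euler('x',np.pi)*R.from_euler('y',-tilt,degrees=True)
def delta(p,Rt,o=None):
    o=o or robot.get_obs(); R0=R.from_euler('xyz',o["ee_rot"])
    return (R0.inv()*Rt).as_rotvec(degrees=True).round(1),((R0.inv().apply(p-np.array(o["tool_pos"])))*1e3).round(1)
E
python3 - <<'E'
from h import *
for w in((-105,0,220),(-105,0,35)): print(clampw(*w),*delta(clampw(*w),toolR(35)))
E
```

```text
[0.47718482 0.03477283 0.22      ] [ -7.7 -34.5 -24.1] [-431.4 -342.5  -15. ]
[0.47718482 0.03477283 0.035     ] [ -7.7 -34.5 -24.1] [-431.4 -342.1  170. ]
```

>>> arm_command --targets '[-7.7,-34.5,-24.1,-431,-342,-15,-1,-7.7,-34.5,-24.1,-431,-342,-15,-1,-7.7,-34.5,-24.1,-431,-342,-15,-1,-7.7,-34.5,-24.1,-431,-342,-15,-1,-7.7,-34.5,-24.1,-431,-342,-15,-1,-7.7,-34.5,-24.1,-431,-342,-15,-1,-7.7,-34.5,-24.1,-431,-342,-15,-1,-7.7,-34.5,-24.1,-431,-342,-15,-1,-7.7,-34.5,-24.1,-431,-342,-15,-1,-7.7,-34.5,-24.1,-431,-342,-15,-1,-7.7,-34.5,-24.1,-431,-342,-15,-1,-7.7,-34.5,-24.1,-431,-342,-15,-1,-7.7,-34.5,-24.1,-431,-342,-15,-1,-7.7,-34.5,-24.1,-431,-342,-15,-1,-7.7,-34.5,-24.1,-431,-342,-15,-1,-7.7,-34.5,-24.1,-431,-342,-15,-1]'

```text
time: 1.7
tool_pos: [0.4768, 0.0382, 0.2205]
ee_rot: [3.14, 0.612, -3.078]
wrist_force: [0.6, -0.4, -0.5]
width: 0.0941
finger_force: 0.0
```

Run:
```python
from h import *
o=robot.get_obs(); print({k:np.round(o[k],3).tolist() for k in("time","tool_pos","ee_rot","joint_positions","qvel","wrist_force")})
for w in((-105,0,220),(-105,0,35),(-100,0,34)): print(clampw(*w),*delta(clampw(*w),toolR(35)))
s=robot.snapshot("scene"); cv2.imwrite("pics/s1.png",cv2.resize(s["color"][80:290,240:480,::-1],None,fx=2.5,fy=2.5))
```

```text
{'time': 1.7, 'tool_pos': [0.477, 0.038, 0.22], 'ee_rot': [3.14, 0.612, -3.078], 'joint_positions': [-0.116, -0.559, 1.982, 0.117, 1.117, -1.77], 'qvel': [-0.008, -0.0, -0.003, -0.0, -0.001, -0.003], 'wrist_force': [0.59, -0.413, -0.509]}
[0.47718482 0.03477283 0.22      ] [0.3 0.1 0.2] [ 0.1 -3.5  0.5]
[0.47718482 0.03477283 0.035     ] [0.3 0.1 0.2] [106.5  -3.8 151.9]
[0.48217602 0.03506936 0.034     ] [0.3 0.1 0.2] [103.   -3.8 155.6]
```

View pics/s1.png

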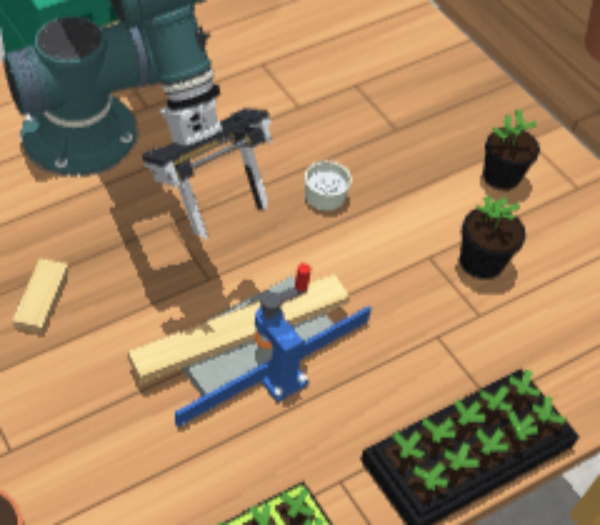

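The picture shows the gripper tilted forward with its fingertips at (205,235) and (262,205), well clear of the slat at (130–345, 280–380). Next I lower it in front of the slat.

>>> arm_command --targets '[0.3,0.1,0.2,30,-4,44,-1,0.3,0.1,0.2,55,-4,80,-1,0.3,0.1,0.2,80,-4,115,-1,0.3,0.1,0.2,98,-4,140,-1,0.3,0.1,0.2,106.5,-4,152,-1,0.3,0.1,0.2,106.5,-4,152,-1,0.3,0.1,0.2,106.5,-4,152,-1]'

```text
time: 2.45
tool_pos: [0.478, 0.033, 0.0356]
ee_rot: [-3.14, 0.611, -3.085]
wrist_force: [-0.1, 0.5, 0.2]
width: 0.0939
finger_force: 0.0
```

Run:
```python
from h import *
o=robot.get_obs(); print({k:np.round(o[k],3).tolist() for k in("time","tool_pos","ee_rot","joint_positions","wrist_force")})
for w in((-95,0,35),(-45,0,34),(-32,0,34)): print(clampw(*w),*delta(clampw(*w),toolR(35)))
for n in("scene","top"): report(robot.snapshot(n),n)
```

```text
{'time': 2.45, 'tool_pos': [0.478, 0.033, 0.036], 'ee_rot': [-3.14, 0.611, -3.085], 'joint_positions': [-0.126, -0.403, 2.272, 0.166, 0.676, -1.85], 'wrist_force': [-0.076, 0.518, 0.163]}
[0.48716722 0.03536589 0.035     ] [-0.2  0.  -0.1] [-7.2  1.8  5.8]
[0.53707921 0.03833121 0.034     ] [-0.2  0.  -0.1] [-47.6   2.   35.3]
[0.55005633 0.0391022  0.034     ] [-0.2  0.  -0.1] [-58.2   2.   42.8]
scene fence 177 (array([0.6147, 0.0429]), np.float32(3.15), np.float64(0.356)) 0.0357
scene slat 663 (array([0.5376, 0.024 ]), np.float32(-4.79), np.float64(0.36)) 0.0456
scene red 50 [0.5882 0.088  0.1915] [0.575 0.082 0.161] [0.595 0.099 0.204]
scene armtop 154 [0.6135 0.0399 0.1159] [0.571 0.021 0.108] [0.65  0.06  0.122]
top fence 76 (array([0.6094, 0.0447]), np.float32(3.4), np.float64(0.343)) 0.0386
top slat 1038 (array([0.5323, 0.0248]), np.float32(-4.2), np.float64(0.359)) 0.047
top red 19 [0.5798 0.0906 0.2004] [0.573 0.084 0.197] [0.587 0.098 0.206]
top armtop 126 [0.6156 0.0408 0.1179] [0.561 0.024 0.109] [0.644 0.06  0.126]
```

>>> arm_command --targets '[0,0,0,-3.3,0.2,2.3,-1,0,0,0,-6.5,0.3,4.6,-1,0,0,0,-9.8,0.4,6.9,-1,0,0,0,-13.1,0.6,9.2,-1,0,0,0,-16.4,0.7,11.5,-1,0,0,0,-19.7,0.8,13.8,-1,0,0,0,-23,1,16.1,-1,0,0,0,-26.2,1.1,18.4,-1,0,0,0,-29.5,1.2,20.6,-1,0,0,0,-32.8,1.4,23,-1,0,0,0,-36,1.5,25.3,-1,0,0,0,-39.3,1.6,27.6,-1,0,0,0,-42.6,1.8,30,-1,0,0,0,-45.5,1.9,32.5,-1,0,0,0,-47.6,2,35,-1,0,0,0,-47.6,2,35,-1]'

```text
time: 4.15
tool_pos: [0.537, 0.0374, 0.0335]
ee_rot: [-3.141, 0.611, -3.087]
wrist_force: [-0.7, 1.1, 0.9]
width: 0.0939
finger_force: 0.3
```

Run:
```python
from h import *
o=robot.get_obs(); print({k:np.round(o[k],3).tolist() for k in("time","tool_pos","ee_rot","wrist_force")})
for w in((-40,0,34),(-36,0,34),(-32,0,34)): print(clampw(*w),*delta(clampw(*w),toolR(35)))
for n in("scene","top"): report(robot.snapshot(n),n)
```

```text
{'time': 4.15, 'tool_pos': [0.537, 0.037, 0.034], 'ee_rot': [-3.141, 0.611, -3.087], 'wrist_force': [-0.706, 1.127, 0.906]}
[0.54207041 0.03862775 0.034     ] [-0.2  0.  -0.2] [-4.5  1.   2.5]
[0.54606337 0.03886497 0.034     ] [-0.2  0.  -0.2] [-7.7  1.   4.8]
[0.55005633 0.0391022  0.034     ] [-0.2  0.  -0.2] [-11.    1.    7.1]
scene fence 187 (array([0.6155, 0.0414]), np.float32(3.29), np.float64(0.358)) 0.0361
scene slat 703 (array([0.5736, 0.032 ]), np.float32(2.86), np.float64(0.359)) 0.0456
scene red 51 [0.5891 0.0884 0.1898] [0.576 0.081 0.158] [0.596 0.1   0.202]
scene armtop 156 [0.6136 0.0402 0.1158] [0.568 0.022 0.108] [0.647 0.06  0.125]
top fence 80 (array([0.6091, 0.0444]), np.float32(3.55), np.float64(0.343)) 0.0382
top slat 943 (array([0.5667, 0.0308]), np.float32(2.86), np.float64(0.357)) 0.047
top red 18 [0.5815 0.0906 0.2022] [0.576 0.083 0.197] [0.587 0.098 0.207]
top armtop 118 [0.6162 0.0405 0.1179] [0.565 0.024 0.11 ] [0.644 0.06  0.125]
```

>>> arm_command --targets '[0,0,0,-1.6,0.1,1,-1,0,0,0,-3.2,0.2,2,-1,0,0,0,-4.8,0.3,3,-1,0,0,0,-6.4,0.3,4.1,-1,0,0,0,-7.7,0.4,5,-1,0,0,0,-9,0.5,6,-1]'

```text
time: 4.85
tool_pos: [0.5473, 0.0384, 0.0335]
ee_rot: [-3.141, 0.61, -3.087]
wrist_force: [-1.2, -0.3, -1.4]
width: 0.0943
finger_force: 0.8
```

>>> arm_command --targets '[0,0,0,-0.8,0,0.6,-1,0,0,0,-1.6,0.1,1.1,-1]'

```text
time: 5.05
tool_pos: [0.5491, 0.0385, 0.0335]
ee_rot: [-3.14, 0.61, -3.087]
wrist_force: [-2.8, -1.9, 0.3]
width: 0.0943
finger_force: 1.2
```

>>> arm_command --targets '[0,0,0,-0.8,0,0.6,-1,0,0,0,-1.6,0.1,1.1,-1]'

```text
time: 5.25
tool_pos: [0.5502, 0.0386, 0.0331]
ee_rot: [-3.14, 0.608, -3.086]
wrist_force: [-12.2, -3.0, 7.4]
width: 0.0942
finger_force: 6.3
```

Run:
```python
from h import *
o=robot.get_obs(); print({k:np.round(o[k],3).tolist() for k in("wrist_force","wrist_torque")})
S=robot.snapshot("scene")
report(S,"scene")
W,H=report(robot.snapshot("top"),"top")
im=cv2.resize(S["color"][180:255,285:400,::-1],None,fx=6.9,fy=6.9,interpolation=cv2.INTER_CUBIC); cv2.imwrite("pics/s2.png",im)
```

```text
{'wrist_force': [-12.192, -3.04, 7.36], 'wrist_torque': [-0.301, 1.401, -0.014]}
scene fence 184 (array([0.6154, 0.0428]), np.float32(3.32), np.float64(0.36)) 0.0363
scene slat 726 (array([0.5857, 0.0326]), np.float32(3.35), np.float64(0.362)) 0.0455
scene red 50 [0.5888 0.0886 0.1884] [0.577 0.081 0.154] [0.597 0.102 0.204]
scene armtop 158 [0.6159 0.0385 0.1162] [0.57  0.021 0.108] [0.649 0.062 0.123]
top fence 1  0.0403
top slat 885 (array([0.5793, 0.0345]), np.float32(3.74), np.float64(0.358)) 0.047
top red 17 [0.5806 0.0908 0.2014] [0.576 0.084 0.197] [0.587 0.098 0.207]
top armtop 116 [0.616  0.0407 0.1176] [0.565 0.024 0.108] [0.644 0.06  0.125]
```

View pics/s2.png

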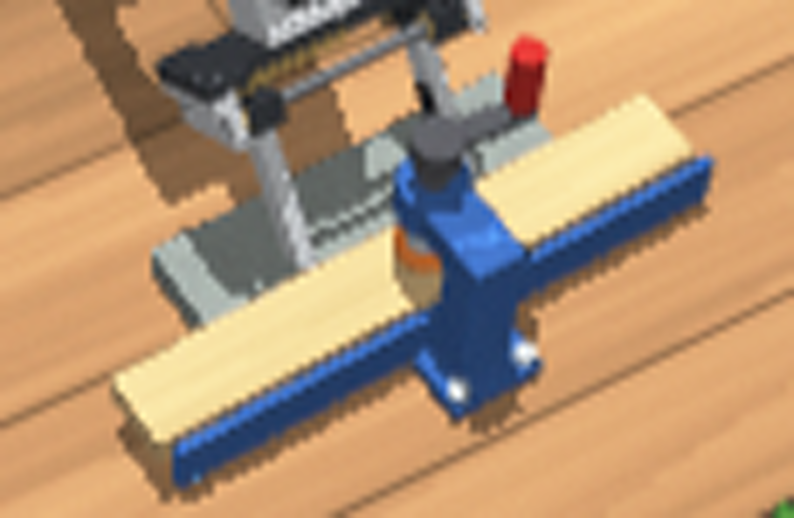

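The slat is flush along the whole fence: slat yaw ≈ 3.5° against fence ≈ 3.4°, with a pressing force of 12 N and balanced moments. The handle's middle is at z ≈ 0.181, so first touch should come at about 3.5 rad. Now I back off and rise.

>>> arm_command --targets '[0,0,0,3,0,-2,-1,0,0,0,20,0,-14,-1,0,0,0,41,0,-28,-1,0,0,0,55,0,-39,-1,0,0,0,30,0,-75,-1,0,0,0,5,0,-111,-1,0,0,0,-20,0,-147,-1,0,0,0,-45,0,-183,-1,0,0,0,-70,0,-219,-1,0,0,0,-85,0,-235,-1,0,0,0,-85,0,-235,-1]'

```text
time: 6.45
tool_pos: [0.4885, 0.0354, 0.2818]
ee_rot: [-3.139, 0.622, -3.086]
wrist_force: [-0.1, 0.2, 0.1]
width: 0.0939
finger_force: 0.0
```

Run:
```python
from h import *
o=robot.get_obs(); print({k:np.round(o[k],3).tolist() for k in("time","tool_pos","ee_rot","joint_positions","wrist_force")})
print(delta(np.array([.581,.0905,.26]),R.from_euler('z',np.pi/2)*R.from_euler('x',np.pi)))
for n in("scene","top"): report(robot.snapshot(n),n)
```

```text
{'time': 6.45, 'tool_pos': [0.489, 0.035, 0.282], 'ee_rot': [-3.139, 0.622, -3.086], 'joint_positions': [-0.112, -0.536, 1.853, 0.101, 1.211, -1.743], 'wrist_force': [-0.077, 0.201, 0.086]}
(array([28.8, 27.4, 89.8]), array([-64.8,  50.1,  73.2]))
scene fence 187 (array([0.6152, 0.0419]), np.float32(3.88), np.float64(0.357)) 0.0362
scene slat 727 (array([0.5854, 0.0326]), np.float32(3.52), np.float64(0.36)) 0.0456
scene red 50 [0.588  0.089  0.1901] [0.572 0.082 0.156] [0.596 0.102 0.203]
scene armtop 160 [0.6144 0.0391 0.1164] [0.564 0.02  0.108] [0.649 0.063 0.125]
top fence 1  0.0419
top slat 855 (array([0.5791, 0.0334]), np.float32(3.59), np.float64(0.36)) 0.047
top red 17 [0.5799 0.0907 0.203 ] [0.576 0.083 0.198] [0.588 0.098 0.206]
top armtop 117 [0.6166 0.041  0.118 ] [0.565 0.024 0.109] [0.643 0.06  0.126]
```

>>> arm_command --targets '[28.8,27.4,89.8,-65,50,73,-0.2,28.8,27.4,89.8,-65,50,73,-0.2,28.8,27.4,89.8,-65,50,73,-0.2,28.8,27.4,89.8,-65,50,73,-0.2,28.8,27.4,89.8,-65,50,73,-0.2,28.8,27.4,89.8,-65,50,73,-0.2,28.8,27.4,89.8,-65,50,73,-0.2,28.8,27.4,89.8,-65,50,73,-0.2,28.8,27.4,89.8,-65,50,73,-0.2,28.8,27.4,89.8,-65,50,73,-0.2,28.8,27.4,89.8,-65,50,73,-0.2,28.8,27.4,89.8,-65,50,73,-0.2,28.8,27.4,89.8,-65,50,73,-0.2,28.8,27.4,89.8,-65,50,73,-0.2,28.8,27.4,89.8,-65,50,73,-0.2]'

```text
time: 8.05
tool_pos: [0.5777, 0.0908, 0.2514]
ee_rot: [-3.129, 0.001, 1.573]
wrist_force: [-0.2, -0.2, -0.6]
width: 0.0561
finger_force: 0.0
```

Run:
```python
from h import *
o=robot.get_obs(); print({k:np.round(o[k],3).tolist() for k in("time","tool_pos","ee_rot","joint_positions","wrist_force","width")})
print(delta(np.array([.582,.0905,.167]),R.from_euler('z',np.pi/2)*R.from_euler('x',np.pi)))
s=robot.snapshot("scene"); cv2.imwrite("pics/s3.png",cv2.resize(s["color"][130:255,285:425,::-1],None,fx=4.5,fy=4.5,interpolation=cv2.INTER_CUBIC))
```

```text
{'time': 8.05, 'tool_pos': [0.578, 0.091, 0.251], 'ee_rot': [-3.129, 0.001, 1.573], 'joint_positions': [0.059, 0.172, 1.187, 0.0, 1.796, 0.056], 'wrist_force': [-0.222, -0.208, -0.613], 'width': 0.056}
(array([-0.7,  0. ,  0.1]), array([-0.3,  5.4, 84.4]))
```

View pics/s3.png

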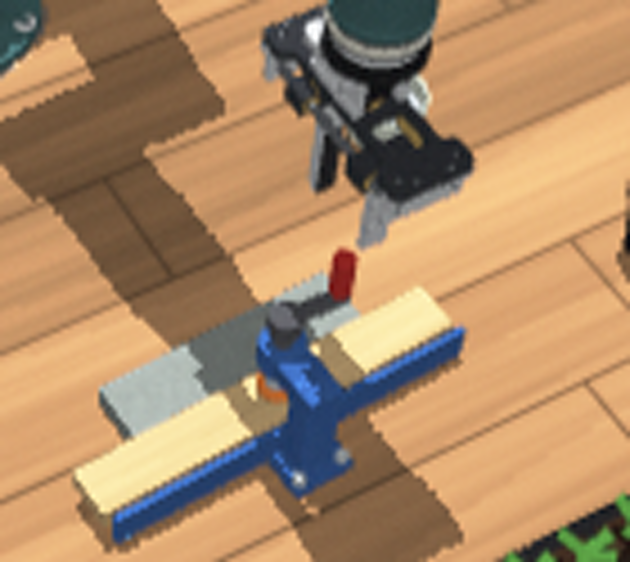

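The picture shows the fingers at (323,185) and (372,240), straddling the line above the red handle at (343,275). The slat is still flush. I'll go down and close.

>>> arm_command --targets '[-0.7,0,0.1,0,5,30,-0.2,-0.7,0,0.1,0,5,55,-0.2,-0.7,0,0.1,0,5,72,-0.2,-0.7,0,0.1,0,5,84,-0.2,-0.7,0,0.1,0,5,84,-0.2]'

```text
time: 8.6
tool_pos: [0.5811, 0.0907, 0.1665]
ee_rot: [-3.139, 0.001, 1.57]
wrist_force: [-1.2, 0.2, -0.3]
width: 0.0568
finger_force: 0.0
```

>>> arm_command --targets '[0,0,0,0,0,0,0.3,0,0,0,0,0,0,0.6,0,0,0,0,0,0,1,0,0,0,0,0,0,1,0,0,0,0,0,0,1,0,0,0,0,0,0,1]'

```text
time: 9.2
tool_pos: [0.5822, 0.0905, 0.1689]
ee_rot: [3.141, 0.0, 1.569]
wrist_force: [-2.0, 0.1, 2.7]
width: 0.0195
finger_force: 30.0
```

Run:
```python
from h import *
o=robot.get_obs(); print({k:np.round(o[k],4).tolist() for k in("time","tool_pos","ee_rot","joint_positions","wrist_force","wrist_torque","width","finger_force")})
for n in("scene","top"): report(robot.snapshot(n),n)
```

```text
{'time': 9.2, 'tool_pos': [0.5822, 0.0905, 0.1689], 'ee_rot': [3.1411, 0.0001, 1.5694], 'joint_positions': [0.0581, 0.1836, 1.335, -0.0002, 1.6225, 0.0595], 'wrist_force': [-1.9699, 0.1071, 2.7422], 'wrist_torque': [-0.1077, 0.4317, 0.0188], 'width': 0.0195, 'finger_force': 30.0006}
scene fence 188 (array([0.615 , 0.0421]), np.float32(3.4), np.float64(0.36)) 0.0357
scene slat 736 (array([0.5857, 0.0323]), np.float32(3.37), np.float64(0.359)) 0.0455
scene red 16 [0.5826 0.0843 0.1908] [0.576 0.059 0.161] [0.616 0.09  0.268]
scene armtop 160 [0.6144 0.0384 0.1159] [0.566 0.022 0.108] [0.65  0.062 0.122]
top fence 2  0.0415
top slat 658 (array([0.5789, 0.0301]), np.float32(4.21), np.float64(0.352)) 0.047
red 0
top armtop 112 [0.6164 0.0428 0.1179] [0.562 0.024 0.111] [0.64  0.06  0.128]
```

>>> arm_command --targets '[0,0,0,-0.2,5,0.2,1,0,0,0,-1,9.9,0.4,1,0,0,0,-2.2,14.8,0.6,1,0,0,0,-3.9,19.5,0.8,1,0,0,0,-6.1,24,1,1,0,0,0,-8.7,28.2,1.2,1,0,0,0,-11.8,32.2,1.4,1]'

```text
time: 10.0
tool_pos: [0.6132, 0.0793, 0.1675]
ee_rot: [-3.139, -0.001, 1.57]
wrist_force: [-7.5, 1.0, 4.4]
width: 0.0195
finger_force: 30.0
```

```bash
cat >> h.py <<'E'
def feel(C=C,z=None):
    o=robot.get_obs(); p=np.array(o["tool_pos"]); f=np.array(o["wrist_force"]); d=p[:2]-C; a=np.arctan2(d[1],d[0]); r=np.hypot(*d)*1e3
    rad=np.array([np.cos(a),np.sin(a)]); tan=np.array([np.sin(a),-np.cos(a)])
    print("t",round(o["time"],2),"p",p.round(4),"ang",a.round(3),"r",r.round(1),"F",f.round(1),"rad",(f[:2]@rad).round(1),"tan",(f[:2]@tan).round(1),"w",o["width"].round(4))
def rows(a0,th,C0=(0,0),n0=0,step=.1):
    "tool deltas for turning from world angle a0 by th, clockwise"
    for t in np.arange(step,th+1e-6,step): print(round(t,2),"x",round(50*(np.sin(a0-t)-np.sin(a0)),1),"y",round(50*(np.cos(a0-t)-np.cos(a0)),1),"z",round(2*t,1))
E
python3 - <<'E'
from h import *
feel(np.array([.582,.0405])); rows(np.pi/2-.7,1.0)
E
```

```text
Traceback (most recent call last):
  File "h.py", line 37, in feel
    print("t",round(o["time"],2),"p",p.round(4),"ang",a.round(3),"r",r.round(1),"F",f.round(1),"rad",(f[:2]@rad).round(1),"tan",(f[:2]@tan).round(1),"w",o["width"].round(4))
                                                                                                                                                         ^^^^^^^^^^^^^^^^
AttributeError: 'float' object has no attribute 'round'
```

```bash
sed -i 's/,"w",o\["width"\].round(4)//' h.py
python3 - <<'E'
from h import *
feel(np.array([.582,.0405])); rows(np.pi/2-.7,1.0)
E
```

```text
t 10.0 p [0.6132 0.0793 0.1675] ang 0.893 r 49.8 F [-7.5  1.   4.4] rad -4.0 tan -6.5
0.1 x -3.4 y 3.7 z 0.2
0.2 x -7.2 y 7.0 z 0.4
0.3 x -11.2 y 9.9 z 0.6
0.4 x -15.6 y 12.3 z 0.8
0.5 x -20.1 y 14.4 z 1.0
0.6 x -24.9 y 16.0 z 1.2
0.7 x -29.7 y 17.1 z 1.4
0.8 x -34.7 y 17.7 z 1.6
0.9 x -39.7 y 17.8 z 1.8
1.0 x -44.7 y 17.4 z 2.0
```

Tangential force is 6.5 N, which matches free-running. I carry on in 0.1 rad rows.

>>> arm_command --targets '[0,0,0,-3.4,3.6,0,1,0,0,0,-7.2,6.8,0.2,1,0,0,0,-11.2,9.6,0.4,1,0,0,0,-15.6,12,0.6,1,0,0,0,-20.1,14,0.8,1,0,0,0,-24.9,15.6,1,1,0,0,0,-29.7,16.7,1.2,1]'

```text
time: 10.7
tool_pos: [0.6304, 0.0512, 0.1663]
ee_rot: [-3.14, -0.004, 1.571]
wrist_force: [-4.1, 6.0, 4.4]
width: 0.0194
finger_force: 30.0
```

Run:
```python
from h import *
feel(np.array([.582,.0405])); rows(np.pi/2-1.4,1.0)
```

```text
t 10.7 p [0.6304 0.0512 0.1663] ang 0.218 r 49.6 F [-4.1  6.   4.4] rad -2.8 tan -6.7
0.1 x -5.0 y 0.6 z 0.2
0.2 x -10.0 y 0.7 z 0.4
0.3 x -14.9 y 0.3 z 0.6
0.4 x -19.9 y -0.6 z 0.8
0.5 x -24.7 y -2.0 z 1.0
0.6 x -29.3 y -3.8 z 1.2
0.7 x -33.7 y -6.1 z 1.4
0.8 x -37.9 y -8.8 z 1.6
0.9 x -41.8 y -12.0 z 1.8
1.0 x -45.4 y -15.5 z 2.0
```

>>> arm_command --targets '[0,0,0,-5,0.5,0.2,1,0,0,0,-10,0.5,0.4,1,0,0,0,-14.9,0,0.6,1,0,0,0,-19.9,-0.9,0.8,1,0,0,0,-24.7,-2.3,1,1]'

```text
time: 11.2
tool_pos: [0.6297, 0.0271, 0.1653]
ee_rot: [3.139, -0.005, 1.572]
wrist_force: [0.4, 6.5, 1.7]
width: 0.0196
finger_force: 30.0
```

Run:
```python
from h import *
feel(np.array([.582,.0405])); rows(np.pi/2-1.9,.6)
```

```text
t 11.2 p [0.6297 0.0271 0.1653] ang -0.275 r 49.6 F [0.4 6.5 1.7] rad -1.3 tan -6.4
0.1 x -4.6 y -1.9 z 0.2
0.2 x -9.1 y -4.2 z 0.4
0.3 x -13.3 y -6.9 z 0.6
0.4 x -17.1 y -10.0 z 0.8
0.5 x -20.7 y -13.5 z 1.0
0.6 x -23.9 y -17.4 z 1.2
```

>>> arm_command --targets '[0,0,0,-4.6,-1.9,0.2,1,0,0,0,-9.1,-4.2,0.4,1,0,0,0,-13.3,-6.9,0.6,1,0,0,0,-17.1,-10,0.8,1,0,0,0,-20.7,-13.5,1,1]'

```text
time: 11.7
tool_pos: [0.6174, 0.0057, 0.1643]
ee_rot: [3.136, -0.004, 1.571]
wrist_force: [4.7, 4.5, 1.2]
width: 0.0196
finger_force: 30.0
```

Run:
```python
from h import *
feel(np.array([.582,.0405])); rows(np.pi/2-2.4,.5)
```

```text
t 11.7 p [0.6174 0.0057 0.1643] ang -0.777 r 49.7 F [4.7 4.5 1.2] rad 0.2 tan -6.4
0.1 x -3.2 y -3.8 z 0.2
0.2 x -6.0 y -8.0 z 0.4
0.3 x -8.3 y -12.4 z 0.6
0.4 x -10.2 y -17.0 z 0.8
0.5 x -11.7 y -21.8 z 1.0
```

θ ≈ 2.35, still free-running.

>>> arm_command --targets '[0,0,0,-3.2,-3.8,0.2,1,0,0,0,-6,-8,0.4,1,0,0,0,-8.3,-12.4,0.6,1,0,0,0,-10.2,-17,0.8,1,0,0,0,-11.7,-21.8,1,1]'

```text
time: 12.2
tool_pos: [0.5963, -0.0073, 0.1633]
ee_rot: [3.134, -0.001, 1.57]
wrist_force: [6.4, 2.4, 0.5]
width: 0.0195
finger_force: 30.0
```

Run:
```python
from h import *
feel(np.array([.582,.0405])); rows(np.pi/2-2.9,.5)
```

```text
t 12.2 p [ 0.5963 -0.0073  0.1633] ang -1.281 r 49.9 F [6.4 2.4 0.5] rad -0.5 tan -6.8
0.1 x -1.0 y -4.9 z 0.2
0.2 x -1.4 y -9.9 z 0.4
0.3 x -1.4 y -14.9 z 0.6
0.4 x -0.8 y -19.8 z 0.8
0.5 x 0.2 y -24.7 z 1.0
```

>>> arm_command --targets '[0,0,0,-1,-4.9,0.2,1,0,0,0,-1.4,-9.9,0.4,1,0,0,0,-1.4,-14.9,0.6,1]'

```text
time: 12.5
tool_pos: [0.5815, -0.0095, 0.1627]
ee_rot: [3.134, 0.0, 1.569]
wrist_force: [5.8, 0.4, -0.6]
width: 0.0196
finger_force: 30.0
```

Run:
```python
from h import *
feel(np.array([.582,.0405])); rows(np.pi/2-3.2,.5)
```

```text
t 12.5 p [ 0.5815 -0.0095  0.1627] ang -1.58 r 50.0 F [ 5.8  0.4 -0.6] rad -0.5 tan -5.8
0.1 x 0.5 y -5.0 z 0.2
0.2 x 1.6 y -9.9 z 0.4
0.3 x 3.1 y -14.6 z 0.6
0.4 x 5.1 y -19.2 z 0.8
0.5 x 7.5 y -23.6 z 1.0
```

θ ≈ 3.15, free within noise.

>>> arm_command --targets '[0,0,0,0.5,-5,0.2,1,0,0,0,1.6,-9.9,0.4,1,0,0,0,3.1,-14.6,0.6,1]'

```text
time: 12.8
tool_pos: [0.5671, -0.0074, 0.1622]
ee_rot: [3.134, 0.002, 1.569]
wrist_force: [7.3, -2.6, -0.3]
width: 0.0194
finger_force: 30.0
```

Run:
```python
from h import *
feel(np.array([.582,.0405])); rows(np.pi/2-3.5,.5)
s=robot.snapshot("scene"); cv2.imwrite("pics/s4.png",cv2.resize(s["color"][175:255,290:400,::-1],None,fx=7,fy=7,interpolation=cv2.INTER_CUBIC))
```

```text
t 12.8 p [ 0.5671 -0.0074  0.1622] ang -1.873 r 50.2 F [ 7.3 -2.6 -0.3] rad 0.3 tan -7.7
0.1 x 2.0 y -4.6 z 0.2
0.2 x 4.4 y -9.0 z 0.4
0.3 x 7.3 y -13.1 z 0.6
0.4 x 10.5 y -16.8 z 0.8
0.5 x 14.1 y -20.3 z 1.0
```

View pics/s4.png

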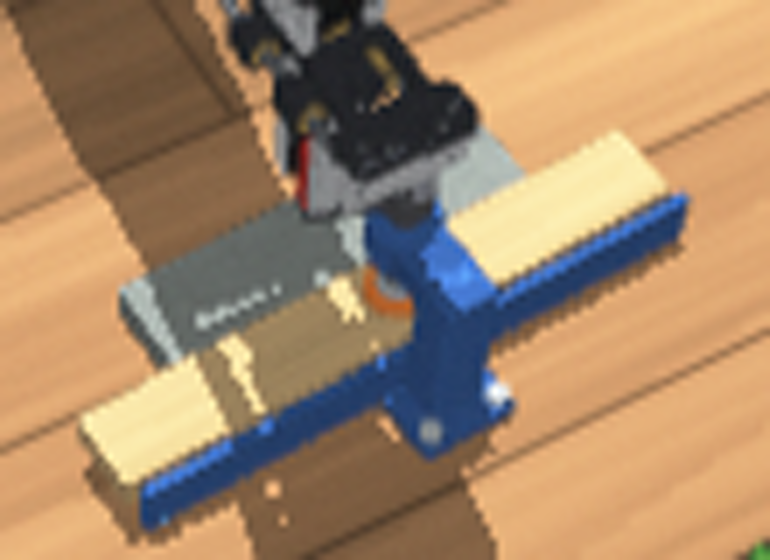

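The orange pad at (390,300) now appears to be at or near the slat's top, and the force has started to rise. I use shorter steps from here.

>>> arm_command --targets '[0,0,0,2,-4.6,0.2,1,0,0,0,4.4,-9,0.4,1,0,0,0,7.3,-13.1,0.6,1]'

```text
time: 13.15
tool_pos: [0.554, -0.0013, 0.1617]
ee_rot: [3.133, 0.004, 1.568]
wrist_force: [6.2, -4.9, -0.2]
width: 0.0197
finger_force: 30.0
```

Run:
```python
from h import *
feel(np.array([.582,.0405])); rows(np.pi/2-3.8,.3)
```

```text
t 13.15 p [ 0.554  -0.0013  0.1617] ang -2.16 r 50.3 F [ 6.2 -4.9 -0.2] rad 0.6 tan -7.9
0.1 x 3.3 y -3.8 z 0.2
0.2 x 6.9 y -7.2 z 0.4
0.3 x 10.8 y -10.3 z 0.6
```

>>> arm_command --targets '[0,0,0,3.3,-3.8,0.2,1,0,0,0,6.9,-7.2,0.4,1]'

```text
time: 13.35
tool_pos: [0.5466, 0.0048, 0.1613]
ee_rot: [3.134, 0.006, 1.567]
wrist_force: [5.5, -7.0, -0.2]
width: 0.0193
finger_force: 30.0
```

Run:
```python
from h import *
feel(np.array([.582,.0405])); rows(np.pi/2-4.0,.3)
```

```text
t 13.35 p [0.5466 0.0048 0.1613] ang -2.352 r 50.3 F [ 5.5 -7.  -0.2] rad 1.1 tan -8.8
0.1 x 3.9 y -3.1 z 0.2
0.2 x 8.2 y -5.7 z 0.4
0.3 x 12.6 y -8.0 z 0.6
```

>>> arm_command --targets '[0,0,0,3.9,-3.1,0.2,1,0,0,0,8.2,-5.7,0.4,1]'

```text
time: 13.55
tool_pos: [0.5403, 0.0122, 0.1609]
ee_rot: [3.136, 0.008, 1.567]
wrist_force: [3.8, -8.6, 1.4]
width: 0.0191
finger_force: 30.0
```

Run:
```python
from h import *
feel(np.array([.582,.0405])); rows(np.pi/2-4.2,.3)
```

```text
t 13.55 p [0.5403 0.0122 0.1609] ang -2.545 r 50.4 F [ 3.8 -8.6  1.4] rad 1.7 tan -9.2
0.1 x 4.5 y -2.2 z 0.2
0.2 x 9.1 y -4.0 z 0.4
0.3 x 14.0 y -5.3 z 0.6
```

>>> arm_command --targets '[0,0,0,4.5,-2.2,0.2,1,0,0,0,9.1,-4,0.4,1]'

```text
time: 13.75
tool_pos: [0.5357, 0.0207, 0.1605]
ee_rot: [3.137, 0.009, 1.566]
wrist_force: [1.3, -10.8, 2.4]
width: 0.0195
finger_force: 30.0
```

Run:
```python
from h import *
feel(np.array([.582,.0405])); rows(np.pi/2-4.4,.2,step=.05)
```

```text
t 13.75 p [0.5357 0.0207 0.1605] ang -2.737 r 50.4 F [  1.3 -10.8   2.4] rad 3.0 tan -10.5
0.05 x 2.4 y -0.7 z 0.1
0.1 x 4.8 y -1.3 z 0.2
0.15 x 7.3 y -1.8 z 0.3
0.2 x 9.8 y -2.1 z 0.4
```

The force is 10.5 N at about 1.55 rad past touch, which is firm. I stop here, open the fingers slightly and lift straight up.

>>> arm_command --targets '[0,0,0,0,0,0,1,0,0,0,0,0,0,1,0,0,0,0,0,0,0.3,0,0,0,0,0,0,0.3,0,0,0,0,0,0,0.3,0,0,0,0,0,0,0.3]'

```text
time: 14.35
tool_pos: [0.5342, 0.0255, 0.1595]
ee_rot: [3.141, -0.0, 1.57]
wrist_force: [0.7, -0.3, 0.1]
width: 0.0328
finger_force: 0.0
```

Run:
```python
from h import *
feel(np.array([.582,.0405])); print(robot.get_obs()["width"])
```

```text
t 14.35 p [0.5342 0.0255 0.1595] ang -2.837 r 50.1 F [ 0.7 -0.3  0.1] rad -0.6 tan -0.5
0.03279655305260155
```

>>> arm_command --targets '[0,0,0,0,0,-10,0.3,0,0,0,0,0,-35,0.3,0,0,0,0,0,-70,0.3,0,0,0,0,0,-110,0.3,0,0,0,-40,-60,-120,0.3,0,0,0,-80,-120,-120,0.3,0,0,0,-110,-160,-120,0.3,0,0,0,-110,-160,-120,0.3,0,0,0,-110,-160,-120,0.3]'

```text
time: 15.25
tool_pos: [0.3714, -0.0865, 0.2816]
ee_rot: [3.138, 0.003, 1.564]
wrist_force: [0.1, 0.6, 0.0]
width: 0.0331
finger_force: 0.0
```

Run:
```python
from h import *
o=robot.get_obs(); print(o["tool_pos"],o["qvel"])
for n in("scene","top"):
    s=robot.snapshot(n); W,H=report(s,n)
    if n=="scene": cv2.imwrite("pics/s5.png",cv2.resize(s["color"][140:260,270:430,::-1],None,fx=4.8,fy=4.8,interpolation=cv2.INTER_CUBIC))
```

```text
[ 0.37138368 -0.0865104   0.2816219 ] [ 0.06499634  0.06438717 -0.03555442  0.05008715 -0.05248949  0.05912474]
scene fence 182 (array([0.6148, 0.0407]), np.float32(3.47), np.float64(0.355)) 0.0362
scene slat 730 (array([0.5856, 0.0334]), np.float32(3.45), np.float64(0.362)) 0.0456
scene red 53 [0.5431 0.0186 0.1829] [0.526 0.012 0.147] [0.551 0.032 0.197]
scene armtop 154 [0.6148 0.0395 0.1157] [0.569 0.021 0.108] [0.65  0.061 0.125]
top fence 2  0.0417
top slat 903 (array([0.5801, 0.0345]), np.float32(3.44), np.float64(0.358)) 0.047
top red 20 [0.5351 0.022  0.193 ] [0.528 0.015 0.152] [0.551 0.029 0.197]
top armtop 111 [0.6195 0.041  0.118 ] [0.565 0.024 0.112] [0.644 0.06  0.124]
```

View pics/s5.png

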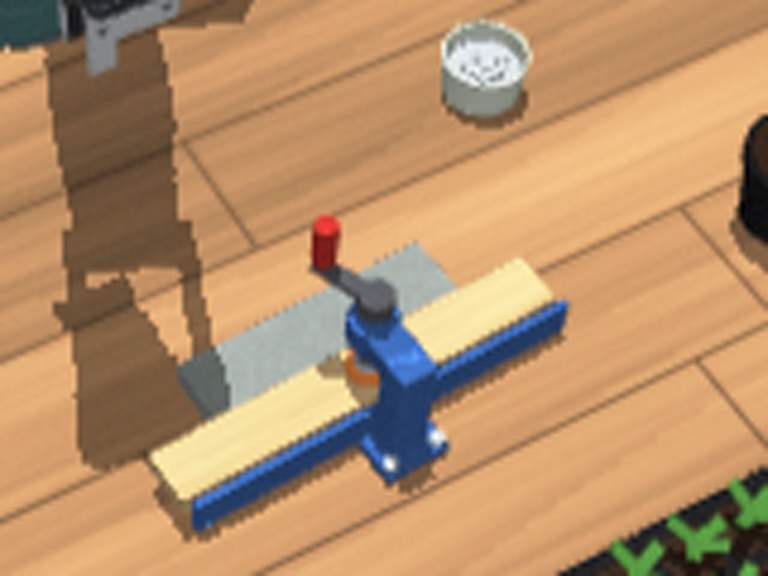

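The slat's yaw (3.45°) matches the fence and it is flush. The pad at (362,368) is on the slat, and the handle at (325,240) rests about 1.55 rad past touch. The robot is clear of everything, so I'm handing in.

```bash
python3 -c "
from bench import robot
print(robot.close_job())"
```

```text
the job is handed in; nothing more can be done
None
```

The slat is clamped flush against the fence, snugged about a quarter turn past first touch (10.5 N at the handle, roughly 100 N of clamping load). It sits about 10 mm off-centre along the fence, so one end overhangs slightly. The robot let go and stood clear, nothing else on the bench was touched, and I handed the job in at about 15 s; no verdict came back.

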